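Hold the spring clip open on the gauge card's edge

ROBOT

A 6-joint arm with a two-finger parallel gripper is mounted at the origin on the work surface. World frame = base frame: x ahead of the robot, y to its left, z up, the work surface at z = 0. Lengths are in m, angles in rad, forces in N, time in s.
With the tool pointing down it reaches from about 0.325 to 0.9 m from the base axis. Payload 3.5 kg.
Tool frame: the origin (TCP) lies at the very end of the fingers, on their centre line; the grasp point (between the pads) lies 19 mm behind it (grasp_offset is the distance from the TCP to the grasp point, in m); z points along the fingers, y is the line along which they close (so a half turn about z gives the same grasp; the last joint's range is limited). The gripper opens to 85 mm and grips with 20 to 120 N. Pads are 22 mm wide; open, the fingers measure 114 mm over their backs; the gripper's body (76 mm by 85 mm) begins 54 mm behind the grasp point. The pads swing forward as they close: fully open they stand 13 mm farther back than shut.
Start: joints at [1.127, 0.276, -0.026, 1.268, 0, 1.467], TCP at [0.209, 0.589, 0.231] pointing down, gripper open.
Joint ranges: [-3.12, 3.12], [-0.85, 1.88], [-1.08, 1.24], [-1.95, 2.15], [-1.57, 1.53], [-3.14, 3.14]. Speed limits (rad/s): [2.57, 2.57, 3.14, 3.14, 3.14, 3.14].

INTERFACE

Orientations are given as a unit quaternion [x, y, z, w].
In Python, from workcell import * gives the robot as it stands.
- The arm moves only by the tool apply_moves, never from a script. Its arguments are lists of equal length, an entry for each row: "delta_pos": the shift along the tool's x, y, z in cm, a list of three; "angular": the turn, a rotation vector about the tool's x, y, z in degrees, a list of three; "hand": the opening, from -1 (shut) to 1 (fully open). A call has exactly 5 rows; each row shifts and turns the commanded pose from where the row before left it, along the tool's axes as they then stand; what a row does not reach is not made up. A row lasts 1/10 s, in which the tool goes at most 50 mm and 8.59 degrees, less where a joint would pass 70% of its speed; a pose out of reach is approached as far as the arm can. A call with a gripper value outside its range is refused whole. The fingers move at their own pace and stop on an object; "newtons" is the grip in N (left out, the last holds). Time passes only in rows, so rows that do not move let the fingers close, or fill a call up. It gives the time, the measured TCP pose, the force, the opening and the grip force at its end, in the units of the state.
- get_state(): the state, without advancing time (a new reading comes with each control period).
- grab_frame(name): name is "scene" or "side" or "wrist"; returns a dict with "img" (480x640x3 uint8, blue, green, red), "z_map" (480x640 float32, m along the optical axis (not along the pixel's ray), 0 where there is no reading), "fov_y" (degrees; the focal length in pixels is half the picture's height over the tangent of half this angle, whatever the lens; pixels are square), "cx", "cy" (the principal point, pixels), "k1" (the pictures are not rectified: a ray, as slopes to the right and down, at radius r is drawn at 1 + k1 r^2 times it, then the intrinsics apply), "R" (3x3) and "t" (3): a world point X has camera coordinates R X + t. Camera axes: x right, y down, z forward; pixel columns grow to the right and rows downward; lengths in m; the calibration is good to about 2 mm. A picture is of the moment at which its call begins.
- job_done(): hands the job in; it is judged then, once.
The state is a dict: "t": time; "joint_pos": joint angles; "joint_vel": joint speeds; "tau": joint torques, N m; "position": TCP position; "orientation": TCP orientation; "contact_force": force on the tool from outside, world axes, zero at the start; "torque": the same for the moment, N m; "gripper_width": opening from 0.0 (shut) to 1.0 (fully open); "grip_force": force on a finger pad.
Only numpy, scipy, OpenCV 4.12 (cv2) and the standard library are available. Lean on these libraries where they do the work, as an engineer would, in place of code of your own. Each camera call takes 0.05 s, during which the arm holds its last target. There are 200 camera calls.

TASK

Squeeze the red spring clip open by its two handles, lift it, and slide its gaping jaws level and straight over the middle of the near upright edge of the yellow gauge card in the vise, so that the inspector can slip a record sheet in beside the card. Feel for the stop: push gently until the card's edge presses the white buffer deep in the clip. Never let the jaws close on the card, leave the bolt, nut, spacer and file where they are, and finish still holding the clip wide open there, the edge pressed against the buffer in mid-gape with the jaws clear of the card's faces.

Things in the scene. Friction and masses are not known exactly. Their poses are not given: they have to be found in the camera images.
- clip: Loose red spring clip lying on its side: hinge pin upright, 30 mm high all along, about 0.1 kg, two levers mirrored about its centre line. Origin on the pin at the underside; x along the centre line towards the jaws, z up. The jaws' tips (black pads) end 50 mm ahead of the pin; the handles run back to 46 mm behind it closed, 51 mm open.
- clip_grip (a point): Between the two ribbed handles on the centre line, 38 mm behind the pin, 15 mm above the underside: where to squeeze, across the centre line. Axes as clip. Closed, the handles splay to 53 mm over their ends; fully squeezed they are parallel, 27 mm over all, at a firm stop. It takes 5 N on each at first, 10 N fully open; hold with 20 N or more.
- clip_left (a joint): Opening of the left lever about the pin, rad: 0 closed, 0.26 fully open, where the jaws gape 28 mm at their tips. The right lever mirrors it; a spring closes both.
- clip_left_jaw: The clip's left jaw (+y side), from the pin to its black padded tip, part of the left lever; origin on the pin at the underside, axes as clip while closed.
- clip_right_jaw: The clip's right jaw (-y side), from the pin to its black padded tip, part of the right lever; origin on the pin at the underside, axes as clip while closed.
- clip_stop (a point): Middle of the flat front of the white buffer between the jaws (12 mm wide), 58 mm ahead (+x) of clip_grip and 30 mm behind the jaw tips. It is sprung: gives up to 6 mm, about 1 N per mm, then is solid.
- card: The yellow gauge card, a rigid plate 110 mm long (x), 3 mm thick (y), 120 mm tall (z), held fast upright in the vise. Origin at the middle of its lower edge (45 mm above the table); x along its length, away from the near edge. The vise jaws (60 mm wide along x, top 70 mm above the table) grip it 35 mm or more behind its near edge.
- card_edge (a point): Middle of the card's near upright edge, half-way up (105 mm above the table). Axes as card: the clip goes on by moving along +x.
- vise: Blue bench vise bolted down, 100 x 152 mm over all, knurled knob on its +y end; origin at the table between its jaws, x along the card.
- nut: Rusty square nut 38 x 38 x 22 mm, lying flat; origin under its centre. Leave alone.
- spacer: White nylon ring, 36 mm across, 25 mm high; origin under its centre. Leave alone.
- file: Steel thread file 230 mm long along x, 16 mm high, black handle to -x; origin under its middle. Leave alone.
- bolt: Track bolt 128 mm long lying along x, square head to -x, 36 mm high; origin under its middle. Leave alone.

How it is judged:
On the way, in this order (a step that is already met when the one before it is completed fails the run):
1. the clip is squeezed wide open and lifted clear of the table (value of joint clip_left above 0.2 rad and height (world z) of clip above 0.03 m), for 0.2 s.
2. the open jaws stand around the card's edge (value of joint clip_left above 0.2 rad and x of card_edge in the frame of clip_grip between 0.05 and 0.078 m and y of card_edge in the frame of clip_grip between -0.009 and 0.009 m and z of card_edge in the frame of clip_grip between -0.03 and 0.03 m), for 0.1 s.
At the end, for the whole second after the job is handed in: Fingers hold the clip off the table, jaws over 0.22 rad open around the card without touching it; its edge presses the buffer with 0.5 to 20 N, within 6 mm of the clip's centre line and 25 mm of half-way up; clip in line with the card within 0.15 rad, level within 0.2 rad, at rest (value of joint clip_left above 0.22 rad and x of card_edge in the frame of clip_grip between 0.048 and 0.06 m and y of card_edge in the frame of clip_grip between -0.006 and 0.006 m and z of card_edge in the frame of clip_grip between -0.025 and 0.025 m and angle between the x axis of clip and the x axis of card, either way round below 0.15 rad and angle between clip's own z axis and vertical below 0.2 rad and contact force between clip and card between 0.5 and 20 N and contact force between the fingers and clip above 5 N and height (world z) of clip above 0.06 m and linear speed of clip below 0.02 m/s and contact force between each of clip_left_jaw, clip_right_jaw and card below 0.3 N); the arm keeps its last pose, push and grip.
It fails at once if the jaws close while around the card's edge (value of joint clip_left below 0.12 rad and distance between card_edge and clip_grip below 0.09 m).
It fails at once if the clip is rammed into the card (over 25 N) (contact force between clip and card above 25 N).
It fails at once if the bolt, nut, spacer or file is disturbed (moved over 20 mm) (distance of any of nut, spacer, file, bolt from where it was at the start of the episode above 0.02 m).
It also fails if it takes over 42 s, if anything falls off the work surface, if the arm or the gripper's body presses on something with over 40 N, if the wrist force passes 120 N, or if a joint passes its speed limit or range.

## Working session

There is one attempt and no reset: what is moved stays moved. The work goes in short steps, Python scripts to look and compute and a tool call to move; the robot and the scene stay as the last step left them, time stands still between calls to the robot, and variables do not carry over. Pictures are saved under pics/ and viewed, at most 10 in all, crops included, and the job is handed in when it is done.

Besides the shell and the picture viewer there is one more tool, called after "Request:" by a JSON object that holds its "api" and its "payload". apply_moves: Moves the arm, as the interface text tells. Its arguments: {"type":"object","properties":{"delta_pos":{"type":"array"},"angular":{"type":"array"},"hand":{"type":"array"},"newtons":{"type":"number"}},"required":["delta_pos","angular","hand"]}

```bash
mkdir -p pics; cat > h.py <<'E'
from workcell import *
import numpy as np, cv2
def cloud(f):
    h,w=f["z_map"].shape; F=h/2/np.tan(np.radians(f["fov_y"])/2)
    K=np.array([[F,0,f["cx"]],[0,F,f["cy"]],[0,0,1.]])
    u,v=np.meshgrid(np.arange(w),np.arange(h))
    p=np.stack([u,v],-1).reshape(-1,1,2).astype(float)
    n=cv2.undistortPoints(p,K,np.array([f["k1"],0,0,0,0.])).reshape(h,w,2)
    z=f["z_map"][...,None]
    C=np.concatenate([n*z,z],-1)
    W=(C-f["t"])@f["R"]
    W[f["z_map"]<=0]=np.nan
    return W
E
python3 - <<'E'
from h import *
for n in ["scene","side"]:
    f=grab_frame(n); cv2.imwrite(f"pics/{n}0.png",f["img"]); np.savez(f"{n}0.npz",**f)
    W=cloud(f); hsv=cv2.cvtColor(f["img"],cv2.COLOR_BGR2HSV)
    print(n,"cam",-f["R"].T@f["t"],f["k1"],f["fov_y"])
    for c,m in dict(red=((hsv[...,0]<6)|(hsv[...,0]>174))&(hsv[...,1]>150)&(hsv[...,2]>60),yel=(abs(hsv[...,0].astype(int)-27)<6)&(hsv[...,1]>130)&(hsv[...,2]>80)).items():
        k,l,s,ce=cv2.connectedComponentsWithStats(m.astype(np.uint8))
        for i in range(1,k):
            if s[i,4]>80: 
                P=W[l==i]; P=P[~np.isnan(P[:,0])]
                print(c,s[i],ce[i].round(),np.percentile(P,[2,50,98],axis=0).round(3).tolist() if len(P) else None)
print(get_state())
E
```

```text
scene cam [1.39470616 0.36724313 0.96047458] -0.14066736881729155 46.23761310266737
red [597 134  17  21 258] [604. 144.] [[0.012, 0.619, 0.18], [0.056, 0.637, 0.184], [0.095, 0.656, 0.187]]
red [622 149  13  10  83] [628. 153.] [[0.056, 0.66, 0.181], [0.078, 0.699, 0.184], [0.174, 0.711, 0.238]]
red [585 189   8  21 136] [589. 199.] [[0.096, 0.619, 0.065], [0.153, 0.627, 0.074], [0.191, 0.636, 0.078]]
yel [597 155  19  23 306] [605. 165.] [[0.111, 0.618, 0.18], [0.154, 0.636, 0.184], [0.193, 0.656, 0.187]]
yel [622 160  16  21 229] [630. 170.] [[0.111, 0.68, 0.181], [0.155, 0.697, 0.184], [0.193, 0.711, 0.188]]
yel [586 213  39  29 582] [604. 228.] [[0.215, 0.62, 0.07], [0.258, 0.653, 0.074], [0.292, 0.71, 0.078]]
side cam [ 0.19503575 -0.66073314  0.69272918] -0.021266557753246266 55.962043818528464
red [ 55 120  40  34 848] [ 74. 138.] [[0.008, 0.609, 0.136], [0.051, 0.617, 0.174], [0.089, 0.701, 0.184]]
red [ 59 147  33  63 810] [ 74. 186.] [[-0.012, 0.538, 0.008], [0.016, 0.553, 0.065], [0.051, 0.579, 0.146]]
red [105 148  37  34 746] [123. 167.] [[0.108, 0.61, 0.025], [0.148, 0
[... 604 characters left out ...]
array([ 1.12662250e+00,  2.77015534e-01, -2.77206861e-02,  1.26797325e+00,
        6.78327667e-06,  1.46742133e+00]), 'joint_vel': array([ 1.99654584e-04, -4.59896044e-03,  4.28661055e-03,  1.36375745e-03,
        6.58176343e-04, -5.69985306e-05]), 'tau': array([-1.68702906e-05, -4.46707356e+01,  2.96129072e+01,  8.46410781e-03,
       -9.08900142e-05, -5.91788847e-06]), 'position': array([0.20859815, 0.5884383 , 0.23030806]), 'orientation': array([ 1.69575921e-01,  9.85516663e-01, -9.20030919e-04, -2.61891365e-04]), 'contact_force': array([-0.23505528,  0.03811484,  0.0385967 ]), 'torque': array([ 0.02592119,  0.0539554 , -0.02127232]), 'grip_force': 0.0, 'gripper_width': 0.998360459439389}
```

View pics/side0.png

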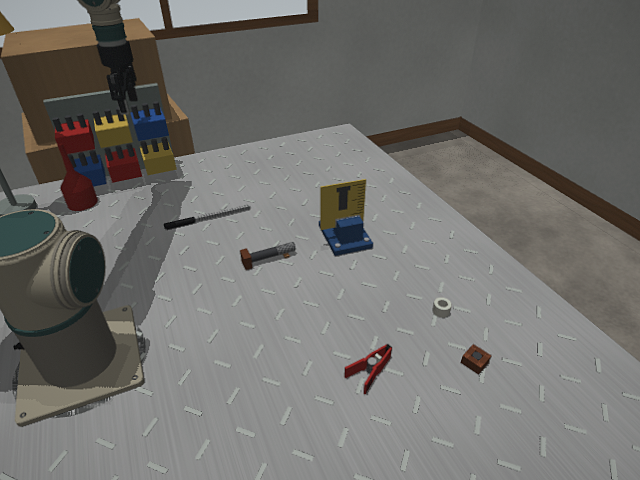

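View pics/scene0.png

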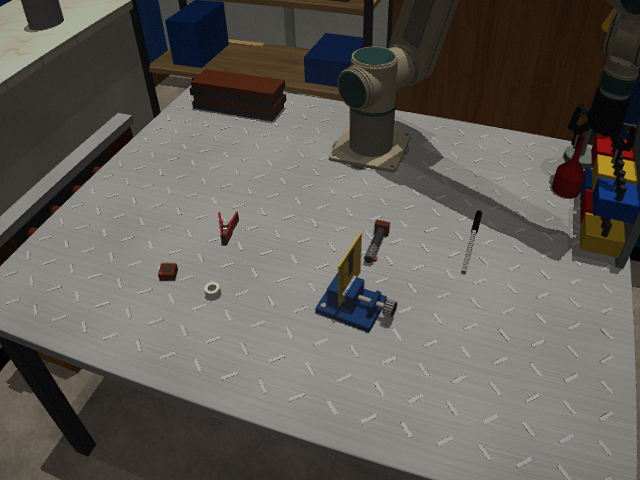

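The side view shows the clip at about (368,365), with its handles to the lower-left and its jaws pointing right and away from the camera. The card is at (343,205) with its near edge to the left, and the bolt at (268,254) lies low in front of it. The scene view agrees, with the clip at (228,227) and the card at (350,268).

```bash
python3 - <<'E'
from h import *
def load(n): return dict(np.load(f"{n}0.npz"))
for n,box in [("side",(340,335,400,400)),("scene",(210,205,245,250))]:
    f=load(n); W=cloud(f); hsv=cv2.cvtColor(f["img"],cv2.COLOR_BGR2HSV)
    x0,y0,x1,y1=box; m=np.zeros((480,640),bool); m[y0:y1,x0:x1]=True
    m&=((hsv[...,0]<8)|(hsv[...,0]>172))&(hsv[...,1]>120)
    P=W[m]; T=P[P[:,2]>0.024]
    print(n,m.sum(),len(T))
    c=T[:,:2].mean(0); hull=cv2.convexHull(T[:,:2].astype(np.float32))
    print(c,cv2.approxPolyDP(hull,0.006,True)[:,0].round(3).tolist(), np.percentile(P[:,2],[5,50,95]))
    c=W[m|True].reshape(-1,3)
for n in ["side","scene"]:
    f=load(n); W=cloud(f); hsv=cv2.cvtColor(f["img"],cv2.COLOR_BGR2HSV)
    m=(abs(hsv[...,0].astype(int)-27)<8)&(hsv[...,1]>110)&(W[...,0]>.5)&(W[...,0]<.7)&(abs(W[...,1]-.12)<.06)&(W[...,2]>.08)
    P=W[m]; v=cv2.fitLine(P[:,:2].astype(np.float32),cv2.DIST_HUBER,0,1e-4,1e-4).ravel()
    print(n,len(P),v,np.percentile(P,[1,50,99],axis=0).round(4).tolist())
f=load("side"); cv2.imwrite("pics/clip.png",cv2.resize(f["img"][325:410,325:435],None,fx=6,fy=6,interpolation=cv2.INTER_CUBIC))
E
```

```text
side 653 276
[ 0.47941192 -0.24347114] [[0.527999997138977, -0.23199999332427979], [0.5170000195503235, -0.22200000286102295], [0.4300000071525574, -0.23800000548362732], [0.44699999690055847, -0.2809999883174896]] [nan nan nan]
scene 200 96
[ 0.48475992 -0.23682973] [[0.5260000228881836, -0.21799999475479126], [0.43700000643730164, -0.2290000021457672], [0.4490000009536743, -0.2759999930858612], [0.5170000195503235, -0.23800000548362732]] [0.00210848 0.02344141 0.03054489]
side 1118 [ 0.9931136  -0.11715537  0.6027091   0.12442854] [[0.5513, 0.1162, 0.0812], [0.5979, 0.1247, 0.1228], [0.6567, 0.1322, 0.163]]
scene 556 [ 0.9928792  -0.1191254   0.612694    0.12893428] [[0.5565, 0.122, 0.0811], [0.6195, 0.1281, 0.1256], [0.6618, 0.1361, 0.1649]]
```

View pics/clip.png

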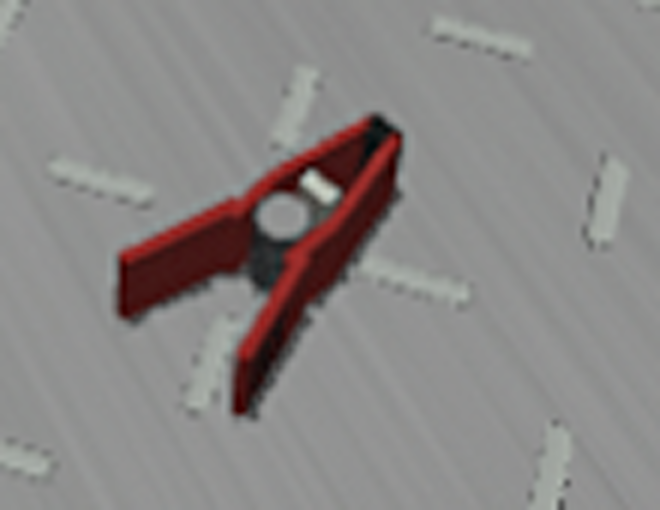

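The crop confirms it: the jaws (black pads) are at the upper right, the handles at the lower left, and the buffer and pin lie between them. I'll move over the clip, then check from close by.

Request:
{"api": "apply_moves", "payload": {"delta_pos": [[-2.5,-3.6,0],[-2.5,-3.6,0],[-2.5,-3.6,0],[-2.5,-3.6,0],[-2.5,-3.6,0]], "angular": [[0,0,0],[0,0,0],[0,0,0],[0,0,0],[0,0,0]], "hand": [1,1,1,1,1]}}

```text
t: 0.6
position: [0.2664, 0.3757, 0.2308]
orientation: [0.169, 0.986, -0.0, -0.0]
contact_force: [0.8, -0.5, -0.3]
gripper_width: 1.0
grip_force: 0.0
```

Request:
{"api": "apply_moves", "payload": {"delta_pos": [[-2.5,-3.6,0],[-2.5,-3.6,0],[-2.5,-3.6,0],[-2.5,-3.6,0],[-2.5,-3.6,0]], "angular": [[0,0,0],[0,0,0],[0,0,0],[0,0,0],[0,0,0]], "hand": [1,1,1,1,1]}}

```text
t: 1.1
position: [0.3239, 0.1645, 0.2311]
orientation: [0.169, 0.986, -0.0, 0.0]
contact_force: [0.8, 0.2, -0.0]
gripper_width: 0.998
grip_force: 0.0
```

Request:
{"api": "apply_moves", "payload": {"delta_pos": [[-2.5,-3.6,0],[-2.5,-3.6,0],[-2.5,-3.6,0],[-2.5,-3.6,0],[-2.5,-3.6,0]], "angular": [[0,0,0],[0,0,0],[0,0,0],[0,0,0],[0,0,0]], "hand": [1,1,1,1,1]}}

```text
t: 1.6
position: [0.3816, -0.047, 0.2312]
orientation: [0.17, 0.985, 0.0, 0.0]
contact_force: [1.1, -0.1, -0.2]
gripper_width: 0.997
grip_force: 0.0
```

Request:
{"api": "apply_moves", "payload": {"delta_pos": [[-2.5,-3.6,0],[-2.5,-3.6,0],[-2.5,-3.6,0],[-2.5,-3.6,0],[-2.5,-3.6,0]], "angular": [[0,0,0],[0,0,0],[0,0,0],[0,0,0],[0,0,0]], "hand": [1,1,1,1,1]}}

```text
t: 2.1
position: [0.4393, -0.2584, 0.2308]
orientation: [0.17, 0.985, 0.0, -0.0]
contact_force: [0.4, 1.1, 0.8]
gripper_width: 1.001
grip_force: 0.0
```

Request:
{"api": "apply_moves", "payload": {"delta_pos": [[0,0,0],[0,0,0],[0,0,0],[0,0,0],[0,0,0]], "angular": [[0,0,-7.7],[0,0,-7.7],[0,0,-7.7],[0,0,-7.7],[0,0,-7.7]], "hand": [1,1,1,1,1]}}

```text
t: 2.6
position: [0.4391, -0.2565, 0.2307]
orientation: [-0.167, 0.986, 0.0, -0.0]
contact_force: [-0.0, 0.3, -0.8]
gripper_width: 0.996
grip_force: 0.0
```

Request:
{"api": "apply_moves", "payload": {"delta_pos": [[0,0,0],[0,0,0],[0,0,0],[0,0,0],[0,0,0]], "angular": [[0,0,0],[0,0,0],[0,0,0],[0,0,0],[0,0,0]], "hand": [1,1,1,1,1]}}

```text
t: 3.1
position: [0.4395, -0.2566, 0.2313]
orientation: [-0.165, 0.986, -0.0, 0.0]
contact_force: [0.7, 0.5, 0.0]
gripper_width: 1.002
grip_force: 0.0
```

```bash
python3 - <<'E'
from h import *
from scipy.spatial.transform import Rotation as R
f=grab_frame("wrist"); cv2.imwrite("pics/w1.png",f["img"]); np.savez("w1.npz",**f)
s=get_state(); M=R.from_quat(s["orientation"]).as_matrix(); print(s["t"],s["position"],M.round(3).tolist(),s["joint_pos"].round(2))
W=cloud(f); hsv=cv2.cvtColor(f["img"],cv2.COLOR_BGR2HSV)
m=((hsv[...,0]<8)|(hsv[...,0]>172))&(hsv[...,1]>120)
P=W[m]; T=P[(P[:,2]>0.024)&(P[:,2]<.04)]; print(-f["R"].T@f["t"],m.sum(),len(T))
h=cv2.convexHull(T[:,:2].astype(np.float32)); print(cv2.approxPolyDP(h,0.004,True)[:,0].round(4).tolist(),np.nanpercentile(P[:,2],[5,50,95]))
E
```

```text
3.15 [ 0.4395082  -0.25662236  0.23132484] [[-0.946, -0.325, 0.0], [-0.325, 0.946, 0.0], [-0.0, 0.0, -1.0]] [-0.66  0.07 -0.27  1.23  0.   -0.99]
[ 0.36231994 -0.28281331  0.37464197] 1259 662
[[0.6743000149726868, -0.2919999957084656], [0.6736999750137329, -0.2854999899864197], [0.5242000222206116, -0.22190000116825104], [0.43220001459121704, -0.23489999771118164], [0.44859999418258667, -0.28040000796318054], [0.6481000185012817, -0.30869999527931213]] [0.02207444 0.03083764 0.3244866 ]
```

View pics/w1.png

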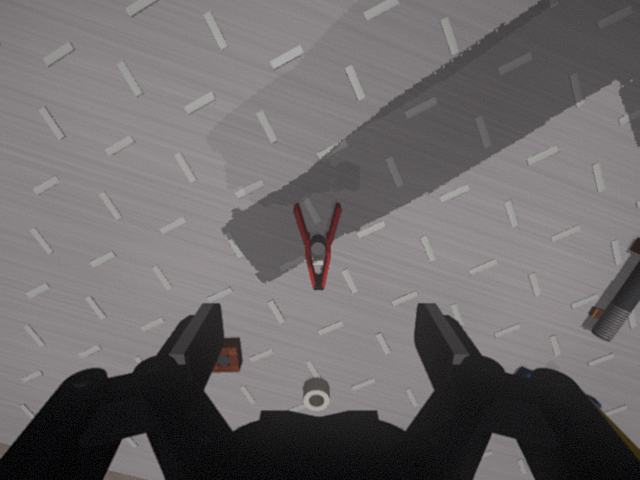

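The wrist view shows the clip upright in the picture: handle ends near (297,206) and (338,206), tip at (319,288). It is centred and in line with the tool, so I can go down on the handles.

Request:
{"api": "apply_moves", "payload": {"delta_pos": [[-0.6,-0.1,4],[0,0,4.5],[0,0,4.5],[0,0,4],[0,0,2.5]], "angular": [[0,0,0],[0,0,0],[0,0,0],[0,0,0],[0,0,0]], "hand": [1,1,1,1,1]}}

```text
t: 3.65
position: [0.4436, -0.2542, 0.0332]
orientation: [-0.165, 0.986, 0.002, -0.001]
contact_force: [-0.4, 0.2, 0.7]
gripper_width: 1.002
grip_force: 0.0
```

Request:
{"api": "apply_moves", "payload": {"delta_pos": [[0,0,1.5],[0,0,1],[0,0,0.8],[0,0,0],[0,0,0]], "angular": [[0,0,0],[0,0,0],[0,0,0],[0,0,0],[0,0,0]], "hand": [1,1,1,1,1]}}

```text
t: 4.15
position: [0.4461, -0.2561, 0.004]
orientation: [-0.165, 0.986, -0.0, 0.0]
contact_force: [-0.4, 0.4, 0.4]
gripper_width: 0.995
grip_force: 0.0
```

```bash
python3 - <<'E'
from h import *
f=grab_frame("wrist"); cv2.imwrite("pics/w2.png",f["img"]); s=get_state(); print(s["position"],s["contact_force"])
E
```

```text
[ 0.44629929 -0.25626304  0.00424684] [ 1.00463032 -0.55922735 -0.21385009]
```

View pics/w2.png

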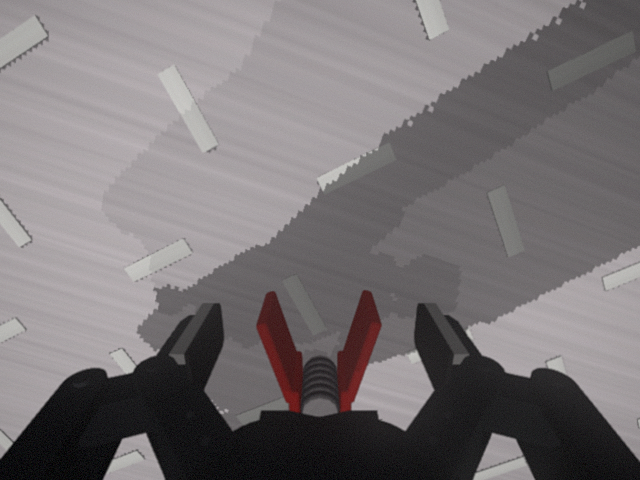

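The handles sit centred between the open pads, at columns about 268 and 370, so I'm squeezing now.

Request:
{"api": "apply_moves", "payload": {"delta_pos": [[0,0,0],[0,0,0],[0,0,0],[0,0,0],[0,0,0]], "angular": [[0,0,0],[0,0,0],[0,0,0],[0,0,0],[0,0,0]], "hand": [-1,-1,-1,-1,-1], "newtons": 40}}

```text
t: 4.7
position: [0.4466, -0.2571, 0.0055]
orientation: [-0.165, 0.986, -0.002, 0.001]
contact_force: [-3.7, 0.1, 12.6]
gripper_width: 0.289
grip_force: 39.5
```

Request:
{"api": "apply_moves", "payload": {"delta_pos": [[0,0,0],[0,0,0],[0,0,0],[0,0,0],[0,0,0]], "angular": [[0,0,0],[0,0,0],[0,0,0],[0,0,0],[0,0,0]], "hand": [-1,-1,-1,-1,-1]}}

```text
t: 5.2
position: [0.4466, -0.2571, 0.0055]
orientation: [-0.165, 0.986, -0.002, 0.001]
contact_force: [-2.8, 0.3, 12.5]
gripper_width: 0.289
grip_force: 39.4
```

```bash
python3 - <<'E'
from h import *
f=grab_frame("wrist"); cv2.imwrite("pics/w3.png",f["img"]); s=get_state(); print(s["position"],s["contact_force"],s["gripper_width"],s["grip_force"])
E
```

```text
[ 0.44658702 -0.25710789  0.00556019] [-2.31728275 -1.20777023 11.66408263] 0.2885676030971322 39.44683313369751
```

View pics/w3.png

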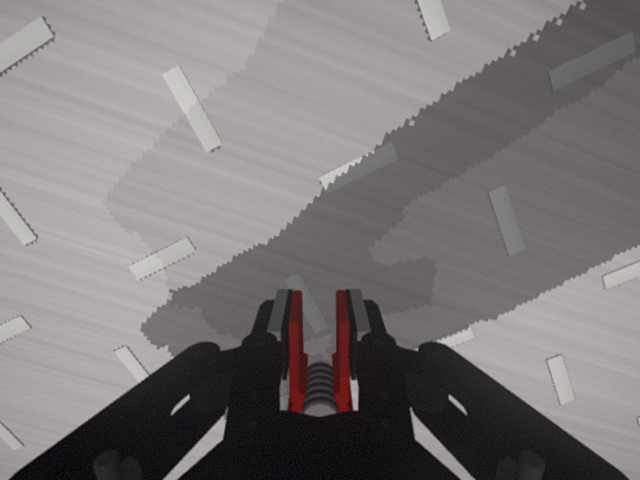

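The handles are squeezed parallel between the pads, at columns about 297 and 345, at the stop. Next: lift, turn by the card's yaw, and carry it over.

Request:
{"api": "apply_moves", "payload": {"delta_pos": [[0,0,-1],[0,0,-2],[0,0,-2.5],[0,0,-2.5],[0,0,-2]], "angular": [[0,0,0],[0,0,0],[0,0,0],[0,0,0],[0,0,0]], "hand": [-1,-1,-1,-1,-1]}}

```text
t: 5.75
position: [0.4456, -0.2557, 0.1049]
orientation: [-0.165, 0.986, -0.0, 0.0]
contact_force: [-0.2, -1.0, -1.8]
gripper_width: 0.289
grip_force: 39.7
```

Request:
{"api": "apply_moves", "payload": {"delta_pos": [[0,0,0],[0,0,0],[0,0,0],[0,0,0],[0,0,0]], "angular": [[0,0,4],[0,0,6],[0,0,6],[0,0,6],[0,0,4]], "hand": [-1,-1,-1,-1,-1]}}

```text
t: 6.25
position: [0.4452, -0.2553, 0.1034]
orientation: [0.063, 0.998, 0.0, -0.0]
contact_force: [0.9, -0.4, -1.6]
gripper_width: 0.291
grip_force: 39.7
```

Request:
{"api": "apply_moves", "payload": {"delta_pos": [[0.6,3,0],[0.6,4.5,0],[0.6,4.5,0],[0.6,4.5,0],[0.6,4.5,0]], "angular": [[0,0,0],[0,0,0],[0,0,0],[0,0,0],[0,0,0]], "hand": [-1,-1,-1,-1,-1]}}

```text
t: 6.75
position: [0.4408, -0.0419, 0.1035]
orientation: [0.062, 0.998, 0.0, 0.0]
contact_force: [1.3, 0.3, -0.9]
gripper_width: 0.287
grip_force: 39.7
```

Request:
{"api": "apply_moves", "payload": {"delta_pos": [[0.6,4.5,0],[0.6,4.5,0],[0.6,4.5,0],[0.6,3.3,0],[0.6,2,0]], "angular": [[0,0,0],[0,0,0],[0,0,0],[0,0,0],[0,0,0]], "hand": [-1,-1,-1,-1,-1]}}

```text
t: 7.25
position: [0.4342, 0.1492, 0.1036]
orientation: [0.06, 0.998, 0.0, 0.0]
contact_force: [-0.1, 0.5, -0.6]
gripper_width: 0.291
grip_force: 39.7
```

Request:
{"api": "apply_moves", "payload": {"delta_pos": [[0,0,0],[0,0,0],[0,0,0],[0,0,0],[0,0,0]], "angular": [[0,0,0],[0,0,0],[0,0,0],[0,0,0],[0,0,0]], "hand": [-1,-1,-1,-1,-1]}}

```text
t: 7.75
position: [0.4348, 0.1458, 0.1033]
orientation: [0.062, 0.998, -0.0, -0.0]
contact_force: [-0.5, -0.6, -2.2]
gripper_width: 0.29
grip_force: 39.7
```

```bash
cat > look.py <<'E'
from h import *
from scipy.spatial.transform import Rotation as R
import sys
s=get_state(); M=R.from_quat(s["orientation"]).as_matrix(); p=s["position"]
print(s["t"],p,s["contact_force"],s["gripper_width"],M[:,0].round(3))
tiles=[]
for n in ["scene","side"]:
    f=grab_frame(n); W=cloud(f); hsv=cv2.cvtColor(f["img"],cv2.COLOR_BGR2HSV)
    L=(W-p)@M  # tool frame
    red=((hsv[...,0]<8)|(hsv[...,0]>172))&(hsv[...,1]>110)&(abs(L[...,0]+.03)<.09)&(abs(L[...,1])<.04)&(abs(L[...,2]+.01)<.04)
    yel=(abs(hsv[...,0].astype(int)-27)<8)&(hsv[...,1]>110)&(W[...,0]>.5)&(W[...,0]<.7)&(abs(W[...,1]-.12)<.06)&(W[...,2]>.075)
    for c,m in (("red",red),("yel",yel)):
        P=L[m]*1000
        if len(P)>5: print(n,c,len(P),"tool mm pct 1/50/99",np.percentile(P,[1,50,99],axis=0).round(1).tolist())
    P=L[yel]; v=cv2.fitLine(P[:,:2].astype(np.float32),cv2.DIST_HUBER,0,1e-4,1e-4).ravel()
    print("  card line: slope",v[1]/v[0],"y mm at x=-100:",1000*(v[3]+(-.1-v[2])*v[1]/v[0]))
    vv,uu=np.where(red|yel); cu,cv_=int(uu.mean()),int(vv.mean())
    t=f["img"][max(0,cv_-40):cv_+40,cu-48:cu+48]; tiles.append(cv2.resize(t,(390,325),interpolation=cv2.INTER_CUBIC))
    T=L[red&(abs(W[...,2]-(p[2]+.0245))<.004)]*1000
    if len(T)>8:
        h=cv2.convexHull(T[:,:2].astype(np.float32)); print("  clip top",len(T),cv2.approxPolyDP(h,3,True)[:,0].round(1).tolist())
cv2.imwrite(sys.argv[1],np.hstack(tiles))
E
python3 look.py pics/a1.png
```

```text
7.75 [0.43476246 0.14584697 0.10331728] [-0.5061537  -0.59233705 -2.23988964] 0.2899728734392382 [-0.992  0.124  0.   ]
scene red 288 tool mm pct 1/50/99 [[-90.3, -12.5, -25.9], [-49.3, 9.3, -16.7], [1.2, 23.4, 5.3]]
scene yel 601 tool mm pct 1/50/99 [[-227.5, 2.3, -62.1], [-183.5, 5.3, -21.2], [-120.3, 7.0, 26.8]]
  card line: slope -0.0021753875 y mm at x=-100: 5.1805015
  clip top 102 [[5.199999809265137, -7.0], [-7.599999904632568, 13.0], [-16.200000762939453, 16.600000381469727], [-90.19999694824219, 23.399999618530273], [-85.19999694824219, -7.199999809265137], [-73.30000305175781, -12.5]]
side red 480 tool mm pct 1/50/99 [[-86.5, -19.2, -23.8], [-52.1, -14.2, -12.2], [-11.6, 17.5, 4.5]]
side yel 1193 tool mm pct 1/50/99 [[-223.3, -3.9, -60.2], [-164.6, -0.5, -16.8], [-117.3, 3.1, 27.5]]
  card line: slope -0.007488668 y mm at x=-100: -1.0187718
  clip top 83 [[-11.600000381469727, -13.800000190734863], [-23.5, 7.300000190734863], [-34.20000076293945, 14.0], [-81.5, 14.699999809265137], [-86.5999984741211, -17.600000381469727]]
```

View pics/a1.png

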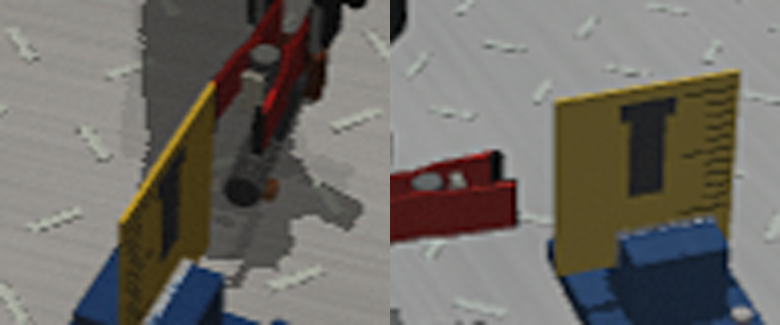

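The jaws gape level, about 30 mm short of the card's near edge. In both views the card is in line with the clip and centred within about 2 mm. Sliding on now.

Request:
{"api": "apply_moves", "payload": {"delta_pos": [[-0.8,0,0],[-0.9,0,0],[-0.9,0,0],[-0.9,0,0],[-0.5,0,0]], "angular": [[0,0,0],[0,0,0],[0,0,0],[0,0,0],[0,0,0]], "hand": [-1,-1,-1,-1,-1]}}

```text
t: 8.35
position: [0.4759, 0.1417, 0.1034]
orientation: [0.061, 0.998, 0.0, 0.0]
contact_force: [-0.5, 0.1, -0.0]
gripper_width: 0.289
grip_force: 39.7
```

Request:
{"api": "apply_moves", "payload": {"delta_pos": [[0,0,0],[0,0,0],[0,0,0],[0,0,0],[0,0,0]], "angular": [[0,0,0],[0,0,0],[0,0,0],[0,0,0],[0,0,0]], "hand": [-1,-1,-1,-1,-1]}}

```text
t: 8.85
position: [0.474, 0.1418, 0.1033]
orientation: [0.061, 0.998, -0.0, -0.0]
contact_force: [-0.6, -0.4, -0.0]
gripper_width: 0.29
grip_force: 39.7
```

```bash
python3 look.py pics/a2.png
```

```text
8.85 [0.47400593 0.14184904 0.10331197] [-0.63809706 -0.37848375 -0.04209793] 0.2898769464721082 [-0.993  0.122  0.   ]
scene red 228 tool mm pct 1/50/99 [[-89.2, -9.8, -27.0], [-35.6, 16.2, -18.9], [0.1, 23.9, 4.9]]
scene yel 596 tool mm pct 1/50/99 [[-188.9, 1.0, -61.5], [-145.3, 4.2, -20.2], [-81.4, 5.8, 27.0]]
  card line: slope -0.0035227502 y mm at x=-100: 3.9662495
  clip top 91 [[3.700000047683716, -7.900000095367432], [-4.199999809265137, 12.5], [-15.0, 16.799999237060547], [-90.5, 23.100000381469727], [-46.099998474121094, -8.0]]
side red 447 tool mm pct 1/50/99 [[-85.5, -19.3, -23.7], [-52.2, -13.7, -12.0], [-13.1, 17.4, 5.0]]
side yel 1108 tool mm pct 1/50/99 [[-183.9, -5.4, -60.0], [-136.6, -1.6, -20.4], [-78.3, 2.1, 27.6]]
  card line: slope -0.00903397 y mm at x=-100: -1.8405869
  clip top 71 [[-10.300000190734863, -18.299999237060547], [-34.099998474121094, 10.600000381469727], [-60.0, 17.5], [-78.9000015258789, 16.100000381469727], [-84.69999694824219, -18.799999237060547]]
```

View pics/a2.png

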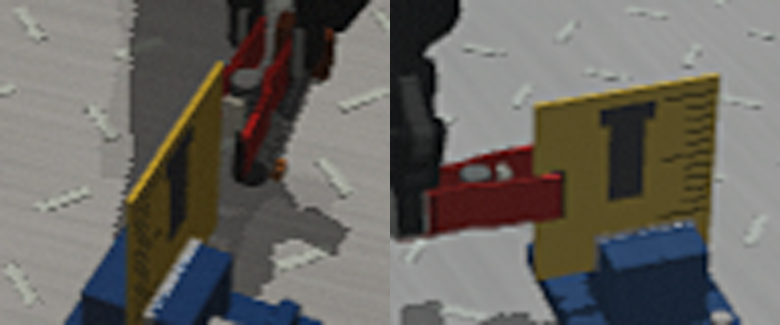

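One jaw now stands on each side of the card, about 8 mm past its edge, with the faces clear and level. I'll close the remaining 20 mm slowly, feeling for the buffer.

Request:
{"api": "apply_moves", "payload": {"delta_pos": [[-0.4,-0.1,0],[-0.4,0,0],[-0.4,0,0],[-0.3,0,0],[0,0,0]], "angular": [[0,0,0],[0,0,0],[0,0,0],[0,0,0],[0,0,0]], "hand": [-1,-1,-1,-1,-1]}}

```text
t: 9.45
position: [0.4892, 0.139, 0.1032]
orientation: [0.061, 0.998, 0.0, -0.0]
contact_force: [-1.2, 0.2, -0.6]
gripper_width: 0.286
grip_force: 39.9
```

Request:
{"api": "apply_moves", "payload": {"delta_pos": [[-0.1,0,0],[-0.1,0,0],[0,0,0],[0,0,0],[0,0,0]], "angular": [[0,0,0],[0,0,0],[0,0,0],[0,0,0],[0,0,0]], "hand": [-1,-1,-1,-1,-1]}}

```text
t: 9.95
position: [0.4906, 0.1388, 0.1031]
orientation: [0.061, 0.998, -0.0, -0.0]
contact_force: [-3.1, 0.2, -0.0]
gripper_width: 0.288
grip_force: 40.0
```

Request:
{"api": "apply_moves", "payload": {"delta_pos": [[-0.1,0,0],[-0.1,0,0],[0,0,0],[0,0,0],[0,0,0]], "angular": [[0,0,0],[0,0,0],[0,0,0],[0,0,0],[0,0,0]], "hand": [-1,-1,-1,-1,-1]}}

```text
t: 10.45
position: [0.4926, 0.1385, 0.1031]
orientation: [0.061, 0.998, 0.0, -0.001]
contact_force: [-4.8, 0.7, 0.9]
gripper_width: 0.287
grip_force: 40.1
```

Request:
{"api": "apply_moves", "payload": {"delta_pos": [[-0.1,0,0],[-0.1,0,0],[0,0,0],[0,0,0],[0,0,0]], "angular": [[0,0,0],[0,0,0],[0,0,0],[0,0,0],[0,0,0]], "hand": [-1,-1,-1,-1,-1]}}

```text
t: 10.95
position: [0.4939, 0.1383, 0.1031]
orientation: [0.061, 0.998, 0.0, -0.001]
contact_force: [-5.7, 1.1, 2.2]
gripper_width: 0.286
grip_force: 40.3
```

The buffer took up at x≈0.489 and the push is now about 5 N. I'll ease back 1 mm, let it settle, and check once.

Request:
{"api": "apply_moves", "payload": {"delta_pos": [[0.1,0,0],[0,0,0],[0,0,0],[0,0,0],[0,0,0]], "angular": [[0,0,0],[0,0,0],[0,0,0],[0,0,0],[0,0,0]], "hand": [-1,-1,-1,-1,-1]}}

```text
t: 11.45
position: [0.4933, 0.1384, 0.1031]
orientation: [0.061, 0.998, 0.0, -0.001]
contact_force: [-5.2, 0.6, 1.6]
gripper_width: 0.288
grip_force: 40.2
```

```bash
python3 look.py pics/a3.png
```

```text
11.45 [0.49332476 0.13840568 0.10308622] [-5.19264486  0.6104294   1.60440509] 0.288239810930748 [-0.993  0.122  0.001]
scene red 205 tool mm pct 1/50/99 [[-89.9, -9.8, -25.7], [-35.4, 16.8, -19.0], [1.0, 23.7, 3.4]]
scene yel 602 tool mm pct 1/50/99 [[-168.3, 2.8, -62.3], [-125.2, 5.3, -20.9], [-62.4, 6.8, 27.0]]
  card line: slope -0.0005947854 y mm at x=-100: 5.2025933
  clip top 88 [[2.0, -9.800000190734863], [-8.600000381469727, 14.0], [-90.80000305175781, 23.700000762939453], [-24.899999618530273, -7.699999809265137]]
side red 396 tool mm pct 1/50/99 [[-87.1, -19.5, -23.5], [-47.3, -14.3, -11.3], [-10.8, 14.3, 5.7]]
side yel 1005 tool mm pct 1/50/99 [[-164.5, -3.8, -60.4], [-125.2, -0.4, -23.8], [-58.6, 3.4, 26.7]]
  card line: slope -0.0058016153 y mm at x=-100: -0.5051388
  clip top 59 [[-13.0, -10.600000381469727], [-28.299999237060547, 9.899999618530273], [-56.099998474121094, 14.699999809265137], [-86.5999984741211, -17.600000381469727], [-75.80000305175781, -21.299999237060547], [-13.699999809265137, -16.5]]
```

View pics/a3.png

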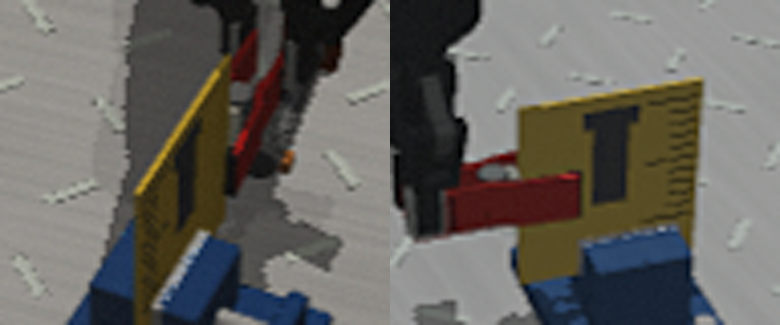

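Both views show the card's edge deep in mid-gape, with the jaws clear on each side and the clip level. The push is steady at about 5 N, so I'm handing in.

```bash
python3 -c "
from workcell import *
print(job_done())"
```

```text
the job is handed in; nothing more can be done
None
```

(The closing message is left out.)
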